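# Uncover the marked tin and hold the spring-tip probe on its spot

### The job

The lid presser has been left standing on one of the tins in the tray, covering the ring mark engraved on its lid: stand the presser upright in the empty steel utensil pot, foot down on the pot's floor, and let go of it. Then take the thermometer probe out of its dock and hold it upright with its tip gently on the dot in the middle of the ring, the spring tip pushed about halfway in and never bottomed hard, and finish while still holding it there. Leave the other tins and everything else where they are, and do not shove the tin about.

Things in the scene. Friction and masses are not known exactly. Their poses are not given: they have to be found in the camera images.
- presser: lid presser standing upright on the tested tin: steel disc foot 54 mm across and 8 mm thick, steel rod 10 mm thick, then a black round handle 22 mm in diameter from 93 to 170 mm above the foot's underside (the top); 0.13 to 0.21 kg. Origin: centre of the foot's underside; z up along the handle
- crock: round open steel utensil pot, empty, fixed to the table: 92 mm outside diameter, 86 mm inside, rim 105 mm above the table, inner floor 5 mm above the table. Origin: centre of its underside, on the table. It may stand to the left or to the right of the tray; the dock is on the other side
- probe: handheld surface thermometer probe, standing tip down in the dock: black collar 36 mm across from 0 to 8 mm above the origin, white round handle 24 mm in diameter from 8 to 100 mm (the top), steel stem 11 mm thick from 0 to 40 mm below the origin, then a brass spring tip 8 mm thick ending 60 mm below the origin when free; 0.13 kg. Origin: centre of the collar's underside, where it rests on the dock's top; z up along the handle
- probe_tip (a point): flat end of the probe's brass spring tip (moves with the tip), 60 mm below the probe's origin when the tip is free
- plunger (a joint): how far the spring tip is pushed into the stem: 0 free, 0.012 m bottomed; it pushes back with about 0.6 N at first touch rising to about 4.2 N at 12 mm (300 N/m)
- dock: grey block 85 by 85 mm, 75 mm high, fixed to the table, with an upright 19 mm hole in its middle that the probe's stem hangs in; the probe must rise 60 mm to be clear. Origin: centre of its underside
- tin_tested: round lidded metal tin, 47 mm high, lid 87 mm across, loose in the tray, 0.28 to 0.49 kg; origin centre of its underside, z up. The one under the presser; the only one with a ring mark, which is 16 mm from the lid's centre along the tin's x
- spot (a point): the dot in the middle of the dark engraved ring (20 mm across) on the tested tin's lid, on the lid's top face; under the presser's foot at first
- tray: shallow white tray 250 by 250 mm, walls 18 mm high and 6 mm thick, floor 6 mm above the table, fixed; four tins stand in it two by two about 110 mm apart. Origin: centre of its underside
- tin_b: plain round lidded metal tin, 47 mm high, lid 87 mm across, loose in the tray, 0.35 kg; origin centre of its underside, z up; leave alone
- tin_c: plain round lidded metal tin, 47 mm high, lid 87 mm across, loose in the tray, 0.35 kg; origin centre of its underside, z up; leave alone
- tin_d: plain round lidded metal tin, 47 mm high, lid 87 mm across, loose in the tray, 0.35 kg; origin centre of its underside, z up; leave alone
- palette_knife: palette knife 280 mm long lying flat beyond the tray; leave alone
- bowl: white bowl 120 mm across, 55 mm high, left of and beyond the tray; leave alone
- spray_bottle: white bottle 64 mm across, 160 mm high, far left; leave alone
- spice_jar: jar 56 mm across, 90 mm high, far right; leave alone
- forming_ring: open steel ring 80 mm across, 45 mm high, between the robot and the tray; leave alone
- spoon: steel spoon lying between the robot and the tray; leave alone
Not all that is in view belongs to the job. Leave any green look-alike of the tin_tested alone.

How it is judged:
On the way, in this order (a step that is already met when the one before it is completed fails the run):
1. the presser stands upright in the utensil pot, on its floor, let go (horizontal distance between presser and crock below 0.03 m and height (world z) of presser below 0.025 m and angle between presser's own z axis and vertical below 0.2 rad and contact force between each of the arm, the fingers and presser below 0.1 N), for 0.2 s.
2. the probe is out of its dock (horizontal distance between probe and dock above 0.07 m), for 0.1 s.
At the end, for the whole second after the job is handed in: Presser in the pot, foot within 20 mm of its floor, within 30 mm of its axis, tilt under 0.2 rad, let go. Probe in the fingers, within 0.12 rad of upright, tip within 7 mm of the dot, pushed in 2 to 10.5 mm, 0.6 to 7 N; tin flat, within 25 mm of its start (all of step 1 and contact force between the fingers and probe above 1.5 N and angle between probe's own z axis and vertical below 0.12 rad and horizontal distance between probe_tip and spot below 0.007 m and distance between probe_tip and spot below 0.009 m and value of joint plunger between 0.002 and 0.0105 m and contact force between probe and tin_tested between 0.6 and 7 N and linear speed of probe below 0.02 m/s and angle between tin_tested's own z axis and vertical below 0.06 rad and distance of tin_tested from where it was at the start of the episode below 0.025 m); the arm keeps its last pose, push and grip.
It fails at once if the probe is pressed hard (over 15 N) on the tested tin (contact force between probe and tin_tested above 15 N).
It fails at once if the tested tin is shoved more than 30 mm or tipped (distance of tin_tested from where it was at the start of the episode above 0.03 m or angle between tin_tested's own z axis and vertical above 0.3 rad).
It fails at once if another tin is moved more than 20 mm or tipped (distance of any of tin_b, tin_c, tin_d from where it was at the start of the episode above 0.02 m or angle between any of tin_b, tin_c, tin_d's own z axis and vertical above 0.3 rad).
It fails at once if a bystander is moved more than 30 mm (distance of any of palette_knife, bowl, spray_bottle, spice_jar, forming_ring, spoon from where it was at the start of the episode above 0.03 m).
It also fails if it takes over 61 s, if anything falls off the work surface, if the arm or the gripper's body presses on something with over 40 N, if the wrist force passes 120 N, or if a joint passes its speed limit or range.

### The arm

A 7-joint arm with a two-finger parallel gripper is mounted at the origin on the work surface. World frame = base frame: x ahead of the robot, y to its left, z up, the work surface at z = 0. Lengths are in m, angles in rad, forces in N, time in s.
With the tool pointing down it reaches from about 0.35 to 0.9 m from the base axis. Payload 8.1 kg.
Tool frame: the origin (TCP) lies on the centre line of the jaws, within the pads' length; the fingertips stand 17 mm ahead of it and the grasp point (between the pads) lies 2 mm behind it (nose_length is the distance from the TCP to the fingertips, in m); z points along the fingers, x is the direction in which the jaws open and shut, and the axes are right-handed (so a half turn about z gives the same grasp; the last joint's range is limited). The gripper opens to 92 mm and grips with 3 to 60 N. Pads are 19 mm wide; open, the fingers measure 130 mm over their backs; the gripper's body (75 mm by 190 mm) begins 47 mm behind the grasp point.
Start: joints at [1.098, 0.434, 0.025, 1.573, -0.012, 1.134, -0.075], TCP at [0.226, -0.583, 0.244] pointing down, gripper open.
Joint ranges: [-2.62, 2.62], [-0.44, 2.09], [-1.27, 1.32], [0.08, 2.57], [-1.32, 4.46], [0.12, 2], [-2.74, 2.74]. Speed limits (rad/s): [2.22, 2.22, 3.01, 3.01, 3.14, 3.14, 3.14].

### API

Orientations are given as a rotation vector (axis times angle).
In Python, from workcell import * gives the robot as it stands.
- The arm moves only by the tool servo_tool, never from a script. Its arguments are lists of equal length, an entry for each row: "offset": the shift along the world's x, y, z in cm, a list of three; "twist": the turn about the world's z in rad; "jaw": the opening, from -1 (shut) to 1 (fully open). A call has 1 to 10 rows; each row is the pose to reach, as a shift and turn from the pose commanded when the call began; what a row does not reach only later rows make up. A row lasts 1/12 s, in which the tool goes at most 41.7 mm and 7.16 degrees, less where a joint would pass 70% of its speed; a pose out of reach is approached as far as the arm can. A call with a gripper value outside its range is refused whole. The fingers move at their own pace and stop on an object; the grip force is fixed at half the most. Time passes only in rows, so rows that repeat a pose let the fingers close. It gives the time, the measured TCP pose, the force and the opening at its end, in the units of the state.
- get_state(): the state, without advancing time (a new reading comes with each control period).
- snapshot(name): name is "scene" or "top"; returns a dict with "pixels" (420x560x3 uint8, blue, green, red), "K" (3x3 intrinsics, pixels), "distortion" ([k1, k2, p1, p2, k3] as OpenCV has them; the pictures are not rectified), "extrinsics" (4x4, takes a point from camera to world coordinates). Camera axes: x right, y down, z forward; pixel columns grow to the right and rows downward; lengths in m; the calibration is good to about 2 mm. A picture is of the moment at which its call begins. There is no depth.
- sign_off(): hands the job in, once; it reports no verdict.
Trained networks look in a picture, given as the dict that the camera call returned (one of the last four; its "shot" number tells which), for a name from the list of things; names that differ only in an ending like _2 or _b are one class to them, and where a whole thing is asked for, a point or a joint stands for the part that bears it (a point fixed in the world has none). Each returns a list of dicts, best first, with "confidence" (0 to 1); they miss things now and then, are a little off and sometimes report something else, mostly with a low value. They report only what shows in the picture. A call takes as long as a camera call. They do not tell look-alikes from the thing itself.
- boxes_of(picture, label): "xyz" ([x, y, z] in m, in world coordinates, good to about 4 mm: the middle of the surface that is visible of it).
- masks_of(picture, label): "pixels" (420x560 bool, what is visible of it).
The state is a dict: "time_s": time; "joint_positions": joint angles; "joint_vel": joint speeds; "effort": joint torques, N m; "tcp_pos": TCP position; "orientation": TCP orientation; "wrist_force": force on the tool from outside, world axes, zero at the start; "moment": the same for the moment, N m; "width": finger opening in m.
Only numpy, scipy, OpenCV 4.12 (cv2) and the standard library are available. Lean on these libraries where they do the work, as an engineer would, in place of code of your own. Each camera call takes 0.05 s, during which the arm holds its last target.

## Working session

There is one attempt and no reset: what is moved stays moved. The work goes in short steps, Python scripts to look and compute and a tool call to move; the robot and the scene stay as the last step left them, time stands still between calls to the robot, and variables do not carry over. Pictures are saved under pics/ and viewed, and the job is handed in when it is done.

Besides the shell and the picture viewer there is one more tool, called after "Request:" by a JSON object that holds its "op" and its "data". servo_tool: Moves the arm, as the interface text tells. Its arguments: {"type":"object","properties":{"offset":{"type":"array","items":{"type":"array","items":{"type":"number"}}},"twist":{"type":"array","items":{"type":"number"}},"jaw":{"type":"array","items":{"type":"number"}}},"required":["offset","twist","jaw"]}

```bash
mkdir -p pics; ls
cat > look.py <<'E'
from workcell import *
import cv2,numpy as np
def shot(n,f):
    p=snapshot(n); cv2.imwrite('pics/'+f,p['pixels']); return p
E
python3 - <<'E'
from look import *
print(get_state())
for n in ['scene','top']:
    p=shot(n,n+'0.png')
    print(n,p['K'],p['distortion'],np.round(p['extrinsics'],3))
    for l in ['presser','crock','probe','dock','tin_tested','tray','forming_ring','spoon','bowl','spray_bottle','spice_jar','palette_knife']:
        print(l,[(np.round(b['xyz'],3).tolist(),round(b['confidence'],2)) for b in boxes_of(p,l)][:5])
E
```

```text
pics
{'time_s': 0.0, 'joint_positions': array([ 1.09838532,  0.43519791,  0.02494965,  1.57411403, -0.01159527,
        1.13399607, -0.07512219]), 'joint_vel': array([-1.47873013e-03, -5.68842601e-04, -1.96257442e-05, -1.39049270e-03,
       -1.56364338e-03, -1.47140936e-03, -1.19307152e-03]), 'effort': array([-7.07374074e-04, -6.67849803e+01,  9.85032097e-01, -3.14456964e+01,
       -6.04828703e-02,  4.27530985e-02,  6.73501404e-05]), 'tcp_pos': array([ 0.22567995, -0.58230218,  0.24295371]), 'orientation': array([-2.59129576e+00,  1.77480696e+00,  2.14839109e-03]), 'wrist_force': array([-0.02115782, -0.72081176,  0.30242682]), 'moment': array([-0.03125062,  0.00993475,  0.02004607]), 'width': 0.09168453570331014}
scene [[479.05842995   0.         272.14783894]
 [  0.         479.05842995 213.86115512]
 [  0.           0.           1.        ]] [-0.16231772  0.          0.          0.          0.        ] [[-0.748  0.545 -0.379  0.998]
 [ 0.664  0.605 -0.44   0.474]
 [-0.01  -0.58  -0.815  1.037]
 [ 0.     0.     0.     1.   ]]
presser [([0.629, -0.076, 0.074], 0.73)]
crock [([0.464
[... 950 characters left out ...]
.097 -0.995  1.338]
 [ 0.     0.     0.     1.   ]]
presser [([0.621, -0.077, 0.063], 0.73)]
crock [([0.456, -0.286, 0.018], 0.65)]
probe [([0.48, 0.299, 0.131], 0.78)]
dock [([0.475, 0.298, 0.078], 0.78)]
tin_tested [([0.627, -0.229, 0.045], 0.89), ([0.616, -0.076, 0.052], 0.76), ([0.318, -0.28, 0.044], 0.68)]
tray [([0.562, -0.026, 0.003], 0.61)]
forming_ring []
spoon [([0.375, 0.091, 0.014], 0.69), ([0.62, 0.037, 0.052], 0.55)]
bowl [([0.696, 0.298, 0.022], 0.65)]
spray_bottle [([0.628, 0.424, 0.104], 0.87), ([0.346, -0.153, 0.033], 0.35)]
spice_jar [([0.597, -0.439, 0.09], 0.68), ([0.345, -0.152, 0.038], 0.63)]
palette_knife [([0.798, -0.01, 0.004], 0.96), ([0.461, -0.288, 0.016], 0.64)]
```

View pics/scene0.png

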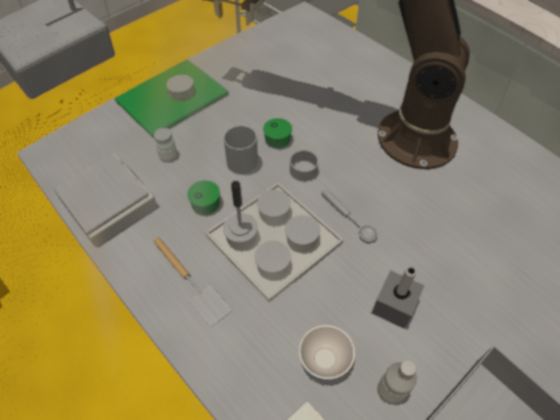

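View pics/top0.png

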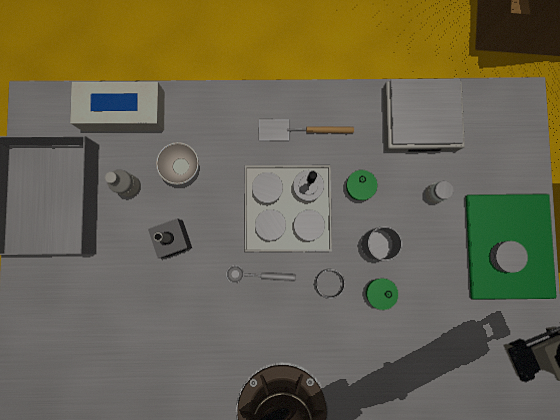

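The presser stands on the upper-right tin in the tray, at top (311,180) and scene (237,195). Things it or its tin could be taken for:
- **Green tins:** top (362,185) and (382,293), look-alikes to avoid.
- **Grey tin on the green board:** top (511,257).
- **Plain tins in the tray:** top (268,187), (271,224) and (309,224).

Next I check that choice in a close crop.

```bash
cat >> look.py <<'E'
def crop(p,u0,v0,w,h,s,f):
    im=p['pixels'][v0:v0+h,u0:u0+w]; cv2.imwrite('pics/'+f,cv2.resize(im,None,fx=s,fy=s,interpolation=cv2.INTER_CUBIC))
def ray(p,u,v):
    q=cv2.undistortPoints(np.array([[[u,v]]],float),p['K'],np.array(p['distortion'],float))[0,0]
    T=np.array(p['extrinsics']); d=T[:3,:3]@[q[0],q[1],1]; return T[:3,3],d
def onz(p,u,v,z):
    o,d=ray(p,u,v); return o+d*(z-o[2])/d[2]
def proj(p,X):
    T=np.linalg.inv(np.array(p['extrinsics'])); X=np.atleast_2d(np.array(X,float))
    r,_=cv2.Rodrigues(T[:3,:3]); return cv2.projectPoints(X,r,T[:3,3],p['K'],np.array(p['distortion'],float))[0][:,0]
def circ(p,c,r,z,col,im,s,u0,v0):
    a=np.linspace(0,2*np.pi,60); P=proj(p,np.c_[c[0]+r*np.cos(a),c[1]+r*np.sin(a),0*a+z])
    cv2.polylines(im,[np.round(((P-[u0,v0]+.5)*s-.5)).astype(int)],True,col,1)
def overlay(p,circs,u0,v0,w,h,s,f):
    im=cv2.resize(p['pixels'][v0:v0+h,u0:u0+w],None,fx=s,fy=s,interpolation=cv2.INTER_CUBIC)
    for c,r,z,col in circs: circ(p,c,r,z,col,im,s,u0,v0)
    cv2.imwrite('pics/'+f,im)
E
python3 - <<'E'
from look import *
a=snapshot('scene');b=snapshot('top')
import pickle; pickle.dump((a,b),open('p0.pkl','wb'))
P=(.619,-.077);C=(.457,-.283);D=(.479,.297)
G=(0,255,0);R=(0,0,255);Y=(0,255,255)
cs=[(P,.027,.053,G),(P,.011,.223,R),(P,.027,.061,G),(P,.011,.146,R),(C,.046,.105,G),(C,.043,.105,R),(C,.046,0,Y)]
overlay(a,cs,190,120,120,135,5,'a1.png')
overlay(b,cs,285,150,130,120,5,'b1.png')
ds=[(D,.012,.175,R),(D,.018,.083,G),(D,.018,.075,G)]
overlay(a,ds,350,240,90,100,5,'a2.png')
overlay(b,ds,130,200,80,80,6,'b2.png')
E
```

```text
(no output)
```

View pics/a1.png

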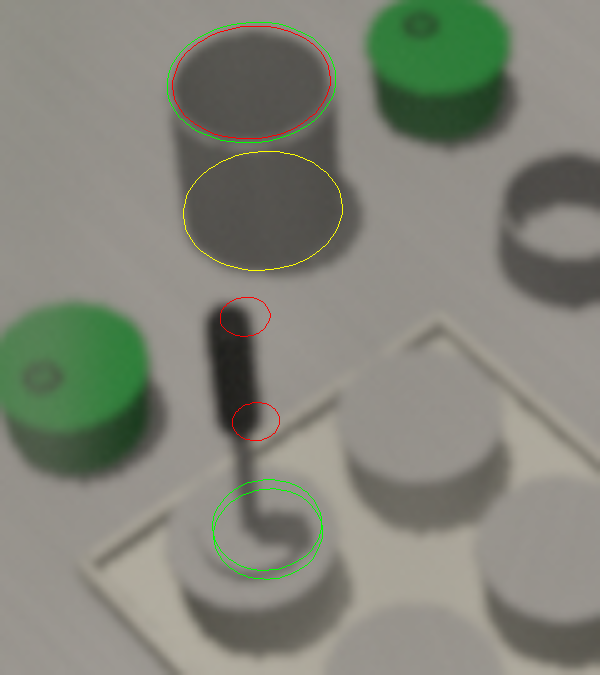

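View pics/b1.png

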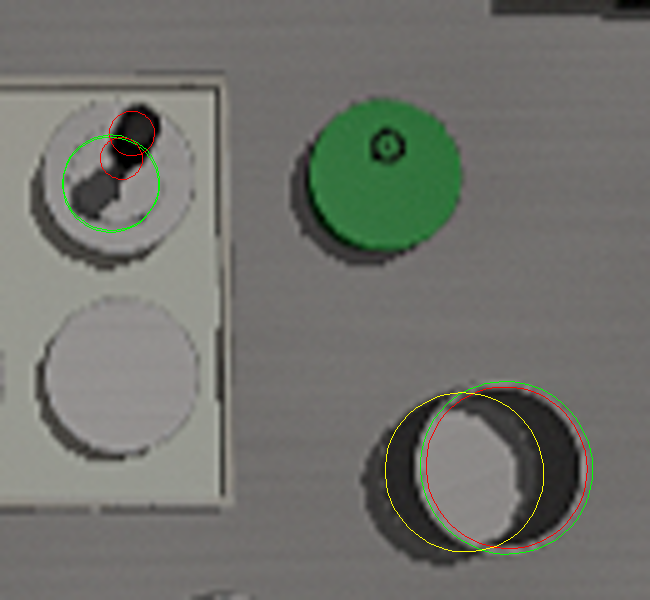

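View pics/a2.png

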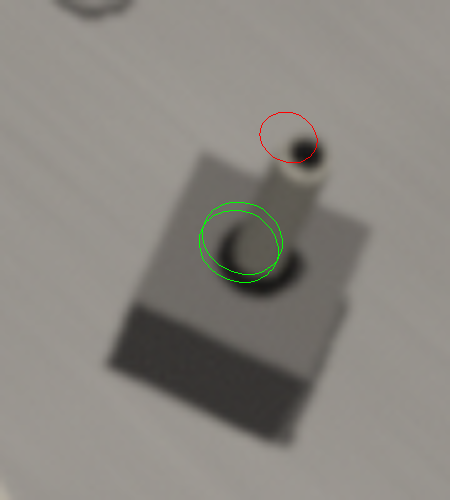

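View pics/b2.png

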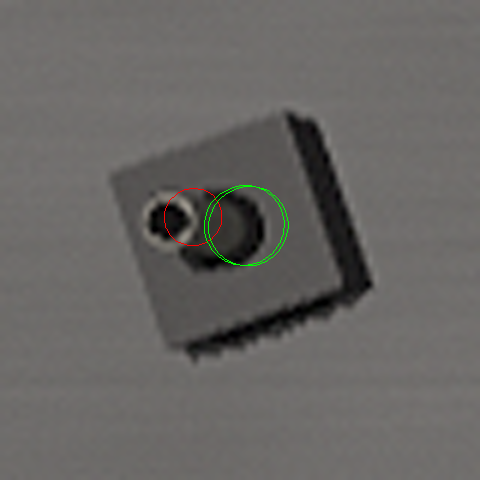

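Run:
```python
from look import *
import pickle; a,b=pickle.load(open('p0.pkl','rb'))
def f(p,x,y,u0,v0,s,z): return onz(p,(x+.5)/s-.5+u0,(y+.5)/s-.5+v0,z)[:2].round(4)
print('presser top',f(a,228,317,190,120,5,.223),f(b,143,121,285,150,5,.223))
print('probe top',f(a,303,160,350,240,5,.175),f(b,169,220,130,200,6,.175))
print('probe collar',f(a,262,257,350,240,5,.083),f(b,223,229,130,200,6,.083))
print('crock rim',f(a,253,82,190,120,5,.105),f(b,499,466,285,150,5,.105))
print('tin tested',f(a,250,538,190,120,5,.053),f(b,120,174,285,150,5,.053))
G=(0,255,0);R=(0,0,255);Y=(0,255,255)
P=(.614,-.084)
cs=[(P,.027,.053,G),(P,.011,.223,R),(P,.027,.061,G),(P,.011,.146,R),((.624,-.079),.0435,.053,Y)]
overlay(a,cs,205,170,80,80,8,'a3.png')
overlay(b,cs,285,160,50,50,12,'b3.png')
```

```text
presser top [ 0.6247 -0.0816] [ 0.6249 -0.0827]
probe top [0.4829 0.3083] [0.4777 0.3069]
probe collar [0.4798 0.3094] [0.4773 0.3063]
crock rim [ 0.4568 -0.2815] [ 0.4575 -0.2792]
tin tested [ 0.6274 -0.0805] [ 0.6248 -0.0827]
```

View pics/a3.png

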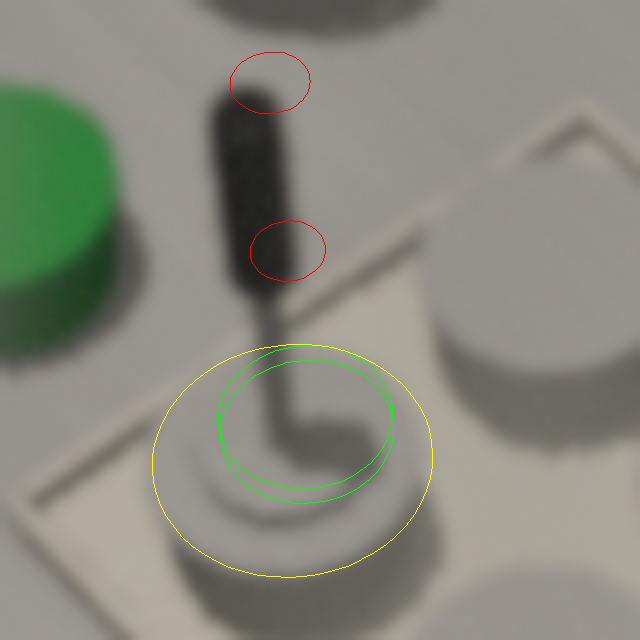

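View pics/b3.png

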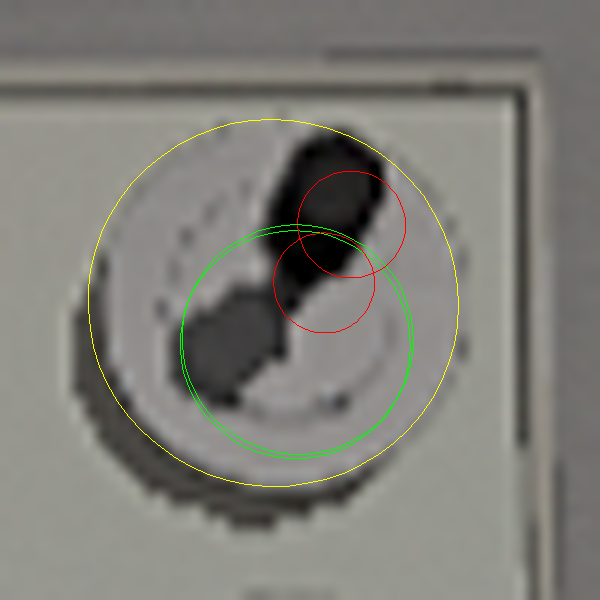

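The crop confirms it: the presser is black-handled with a grey foot, standing on the tray tin at about (0.625, -0.082), and both cameras agree within 2 mm. The pot is at (0.457, -0.280) and the probe at (0.479, 0.307). Moving to above the presser.

Request:
{"op": "servo_tool", "data": {"offset": [[3, 3.5, 2], [6, 7, 4], [9, 11, 5], [12, 15, 5.5], [15, 18.5, 5.5], [18, 22, 5.5], [20.5, 25.5, 5.5], [23, 29, 5.5], [25.5, 32, 5.5], [28, 35, 5.5]], "twist": [0, 0, 0, 0, 0, 0, 0, 0, 0, 0], "jaw": [1, 1, 1, 1, 1, 1, 1, 1, 1, 1]}}

```text
time_s: 2.23
tcp_pos: [0.4813, -0.2625, 0.2991]
orientation: [2.592, -1.776, 0.001]
wrist_force: [1.1, -0.2, -0.5]
width: 0.092
```

Request:
{"op": "servo_tool", "data": {"offset": [[2.5, 3, 0], [5, 6, 0], [7.5, 9, 0], [9.5, 12, 0], [11, 14, 0], [11.9, 15.1, 0], [11.9, 15.1, 0], [11.9, 15.1, 0]], "twist": [0, 0, 0, 0, 0, 0, 0, 0], "jaw": [1, 1, 1, 1, 1, 1, 1, 1]}}

```text
time_s: 2.9
tcp_pos: [0.5993, -0.1137, 0.2984]
orientation: [2.592, -1.774, -0.0]
wrist_force: [-0.2, -1.1, -0.7]
width: 0.0918
```

Request:
{"op": "servo_tool", "data": {"offset": [[1.3, 1.6, 0], [2.6, 3.2, 0], [2.6, 3.2, -2], [2.6, 3.2, -4], [2.6, 3.2, -5], [2.6, 3.2, -5]], "twist": [0, 0, 0, 0, 0, 0], "jaw": [1, 1, 1, 1, 1, 1]}}

```text
time_s: 3.4
tcp_pos: [0.6234, -0.0837, 0.2463]
orientation: [2.587, -1.777, -0.005]
wrist_force: [-0.3, -0.5, 0.1]
width: 0.0921
```

Run:
```python
from look import *
a=shot('scene','x.png');s=get_state();print(s['tcp_pos'])
t=s['tcp_pos']
overlay(a,[(t,.011,.223,(0,0,255)),((.625,-.082),.027,.053,(0,255,0))],180,110,140,140,5,'a4.png')
```

```text
[ 0.62426678 -0.08327767  0.24792962]
```

View pics/a4.png

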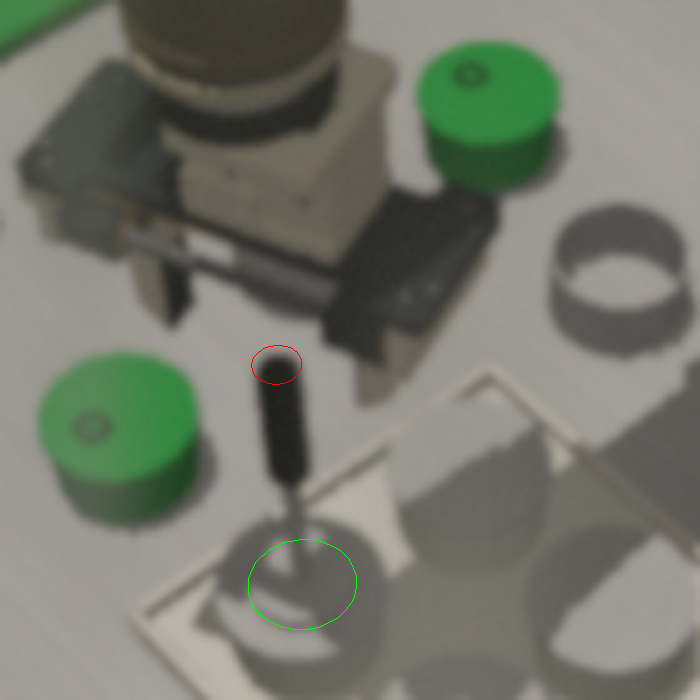

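The jaws straddle the handle (scene crop: handle top at (277,368), expected circle at the same spot). Descending and gripping.

Request:
{"op": "servo_tool", "data": {"offset": [[0, 0, -2], [0, 0, -4], [0, 0, -6], [0, 0, -6], [0, 0, -6], [0, 0, -6]], "twist": [0, 0, 0, 0, 0, 0], "jaw": [1, 1, 0.5, 0.2, -0.2, -0.3]}}

```text
time_s: 3.95
tcp_pos: [0.6264, -0.0818, 0.1906]
orientation: [-2.59, 1.776, -0.003]
wrist_force: [0.2, 0.2, -0.1]
width: 0.0697
```

Request:
{"op": "servo_tool", "data": {"offset": [[0, 0, 0], [0, 0, 0], [0, 0, 0], [0, 0, 0], [0, 0, 0], [0, 0, 0]], "twist": [0, 0, 0, 0, 0, 0], "jaw": [-0.4, -0.5, -0.6, -0.8, -1, -1]}}

```text
time_s: 4.45
tcp_pos: [0.6255, -0.0812, 0.1888]
orientation: [-2.592, 1.775, -0.0]
wrist_force: [-0.0, 0.2, 0.7]
width: 0.0296
```

Run:
```python
from look import *
a=shot('scene','x.png');s=get_state();print(s['tcp_pos'],s['width'],s['wrist_force'])
t=s['tcp_pos']
overlay(a,[((.625,-.082),.0435,.053,(0,255,0))],180,110,140,140,5,'a5.png')
```

```text
[ 0.62545881 -0.08122552  0.18869346] 0.02564888476733249 [-0.11400197 -0.09444265 -0.15724514]
```

View pics/a5.png

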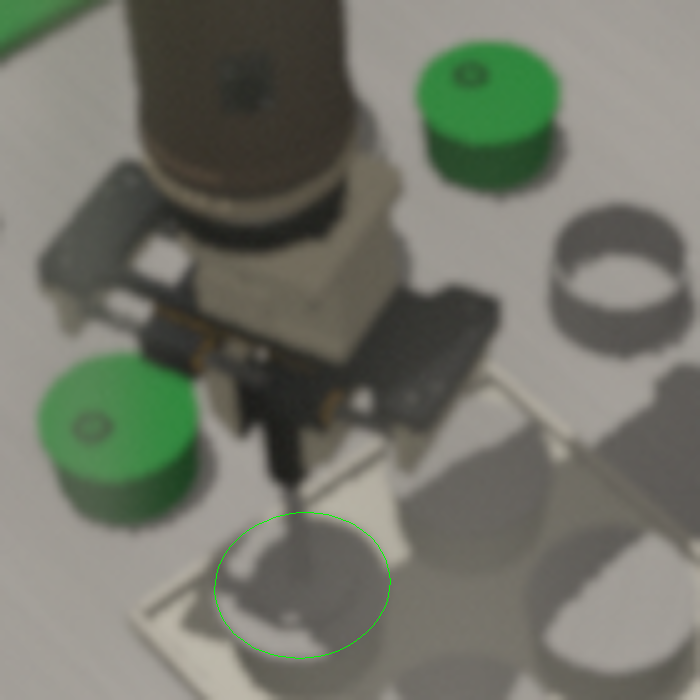

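Request:
{"op": "servo_tool", "data": {"offset": [[0, 0, 0], [0, 0, 0], [0, 0, 0], [0, 0, 0], [0, 0, 1], [0, 0, 2.5], [0, 0, 4.5], [0, 0, 7], [0, 0, 9.5], [0, 0, 11]], "twist": [0, 0, 0, 0, 0, 0, 0, 0, 0, 0], "jaw": [-1, -1, -1, -1, -1, -1, -1, -1, -1, -1]}}

```text
time_s: 5.33
tcp_pos: [0.6261, -0.0812, 0.3022]
orientation: [-2.591, 1.774, -0.004]
wrist_force: [0.2, -0.6, -0.7]
width: 0.0216
```

Run:
```python
from look import *
a=shot('scene','a6.png');s=get_state();print(s['tcp_pos'],s['width'],s['wrist_force'])
```

```text
[ 0.62709711 -0.08119882  0.30460094] 0.021511141143218004 [1.59947982 0.49990376 1.20113954]
```

View pics/a6.png

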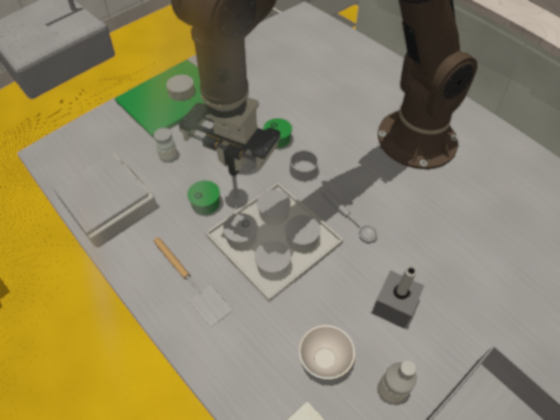

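The presser is held: width is 21.5 mm and the foot hangs clear of the lid, with the ring mark now showing near (246,225). Moving to above the pot.

Request:
{"op": "servo_tool", "data": {"offset": [[-1.5, -1.8, 0], [-3.5, -4.2, 0], [-6, -7.1, 0], [-8.5, -10, 0], [-11, -13, 0], [-13, -15.5, 0], [-15, -17.8, 0], [-16.3, -19.3, 0], [-16.9, -19.9, 0], [-16.9, -19.9, 0]], "twist": [0, 0, 0, 0, 0, 0, 0, 0, 0, 0], "jaw": [-1, -1, -1, -1, -1, -1, -1, -1, -1, -1]}}

```text
time_s: 6.22
tcp_pos: [0.4548, -0.2821, 0.2987]
orientation: [2.588, -1.78, -0.0]
wrist_force: [0.4, -0.4, -2.3]
width: 0.0219
```

Request:
{"op": "servo_tool", "data": {"offset": [[0, 0, 0], [0, 0, 0], [0, 0, 0]], "twist": [0, 0, 0], "jaw": [-1, -1, -1]}}

```text
time_s: 6.47
tcp_pos: [0.4577, -0.2786, 0.2986]
orientation: [-2.594, 1.771, 0.0]
wrist_force: [0.7, 0.3, -1.8]
width: 0.0215
```

Run:
```python
from look import *
a=shot('scene','a7.png');b=shot('top','b7.png');s=get_state();print(s['tcp_pos'],s['width'],s['wrist_force'],s['time_s'])
t=s['tcp_pos']; zf=t[2]-.135
G=(0,255,0);R=(0,0,255);Y=(0,255,255);C=(.4575,-.280)
cs=[(t,.027,zf,G),(t,.027,zf+.008,G),(t,.011,zf+.093,R),(C,.046,.105,Y)]
overlay(a,cs,180,70,120,120,6,'a7c.png');overlay(b,cs,320,180,120,120,5,'b7c.png')
```

```text
[ 0.45734291 -0.27906782  0.298539  ] 0.021123464953834253 [ 0.38317506 -0.06272129 -2.17309248] 6.5667
```

View pics/a7c.png

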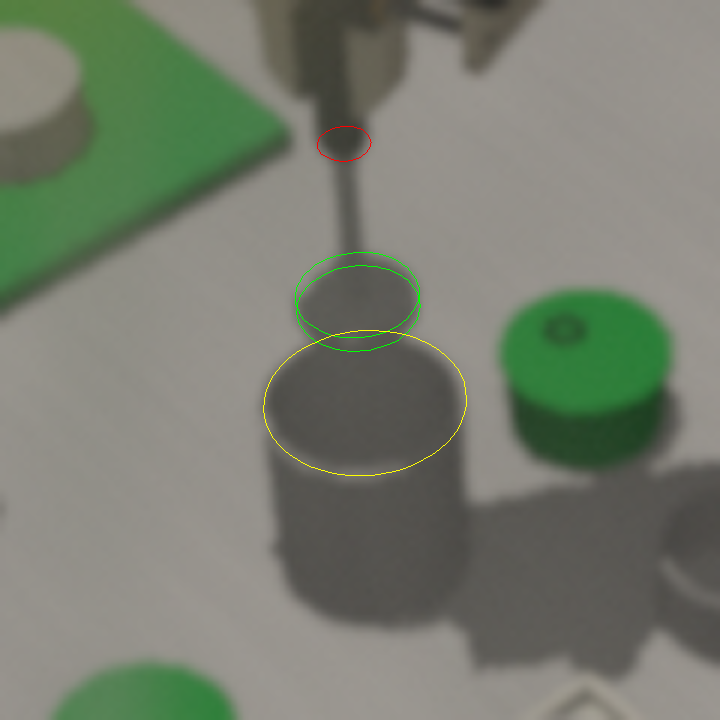

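View pics/b7c.png

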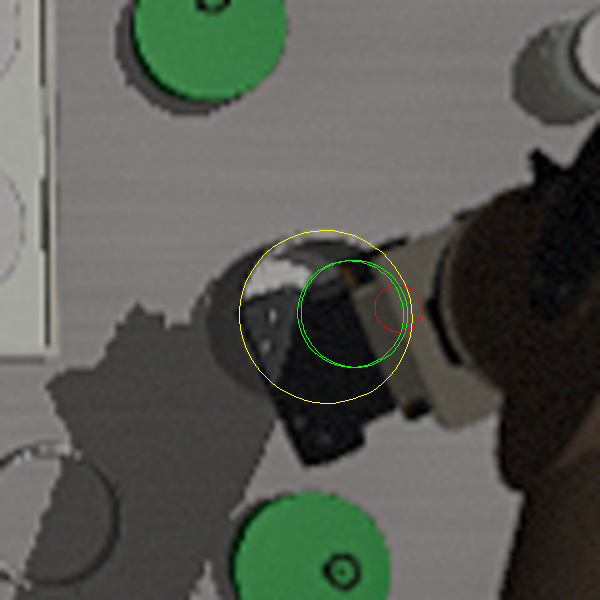

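The foot lines up with the pot's axis (scene crop: foot at (357,300), rim circle at (365,402)). Lowering.

Request:
{"op": "servo_tool", "data": {"offset": [[0, 0, -2], [0, 0, -4.5], [0, 0, -7], [0, 0, -9.5], [0, 0, -12], [0, 0, -14], [0, 0, -15], [0, 0, -15.3], [0, 0, -15.3], [0, 0, -15.3]], "twist": [0, 0, 0, 0, 0, 0, 0, 0, 0, 0], "jaw": [-1, -1, -1, -1, -1, -1, -1, -1, -1, -1]}}

```text
time_s: 7.4
tcp_pos: [0.4573, -0.2804, 0.1466]
orientation: [-2.592, 1.775, -0.002]
wrist_force: [-0.1, -0.4, -1.1]
width: 0.0216
```

Request:
{"op": "servo_tool", "data": {"offset": [[0, 0, -0.2], [0, 0, -0.3], [0, 0, -0.3]], "twist": [0, 0, 0], "jaw": [-1, -1, -1]}}

```text
time_s: 7.65
tcp_pos: [0.4568, -0.2804, 0.1432]
orientation: [-2.592, 1.775, -0.002]
wrist_force: [1.4, 0.4, -1.5]
width: 0.0216
```

Request:
{"op": "servo_tool", "data": {"offset": [[0, 0, -0.15], [0, 0, -0.3], [0, 0, -0.3], [0, 0, -0.3]], "twist": [0, 0, 0, 0], "jaw": [-1, -1, -1, -1]}}

```text
time_s: 7.98
tcp_pos: [0.4569, -0.2804, 0.1405]
orientation: [-2.592, 1.775, -0.002]
wrist_force: [-2.0, 1.3, 6.9]
width: 0.0218
```

The foot has touched the floor: the upward wrist force rose to 6.9 N. Releasing.

Request:
{"op": "servo_tool", "data": {"offset": [[0, 0, 0.1], [0, 0, 0.1], [0, 0, 0.1], [0, 0, 0.1], [0, 0, 0.1], [0, 0, 0.1], [0, 0, 0.1], [0, 0, 0.1], [0, 0, 0.1]], "twist": [0, 0, 0, 0, 0, 0, 0, 0, 0], "jaw": [-0.4, -0.3, -0.1, 0.2, 0.4, 0.6, 0.8, 0.8, 0.8]}}

```text
time_s: 8.73
tcp_pos: [0.4565, -0.2802, 0.1406]
orientation: [2.592, -1.775, 0.0]
wrist_force: [0.4, -0.1, 0.0]
width: 0.0743
```

Request:
{"op": "servo_tool", "data": {"offset": [[0, 0, 2], [0, 0, 4], [0, 0, 7], [0, 0, 10], [0, 0, 13], [0, 0, 15], [0, 0, 16], [0, 0, 16]], "twist": [0, 0, 0, 0, 0, 0, 0, 0], "jaw": [0.8, 0.8, 0.8, 0.8, 0.8, 0.8, 0.8, 0.8]}}

```text
time_s: 9.4
tcp_pos: [0.4574, -0.2807, 0.3027]
orientation: [-2.592, 1.775, -0.006]
wrist_force: [1.1, 0.1, 0.1]
width: 0.0828
```

Run:
```python
from look import *
a=shot('scene','a8.png');b=shot('top','b8.png');s=get_state();print(s['tcp_pos'],s['width'],s['wrist_force'],s['time_s'])
G=(0,255,0);R=(0,0,255);Y=(0,255,255);C=(.4575,-.280)
cs=[(C,.011,.175,G),(C,.011,.098,R),(C,.046,.105,Y)]
overlay(a,cs,180,70,120,120,6,'a8c.png')
overlay(a,[((.626,-.082),.0435,.053,Y)],210,200,70,70,9,'a8t.png')
overlay(b,[((.626,-.082),.0435,.053,Y)],285,160,50,50,12,'b8t.png')
```

```text
[ 0.45608942 -0.28007245  0.2995744 ] 0.08260439773488523 [-0.25831135 -0.16193196  0.0980968 ] 9.5
```

View pics/a8c.png

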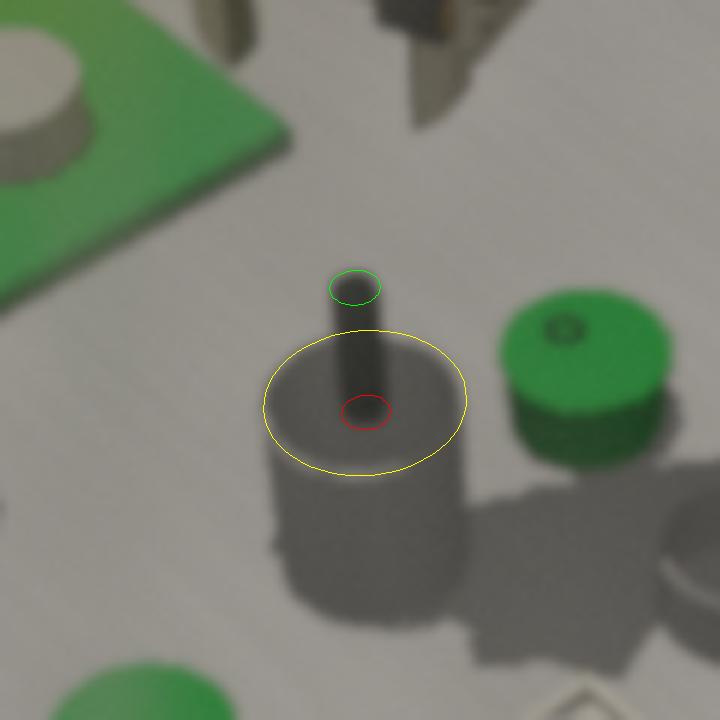

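View pics/a8t.png

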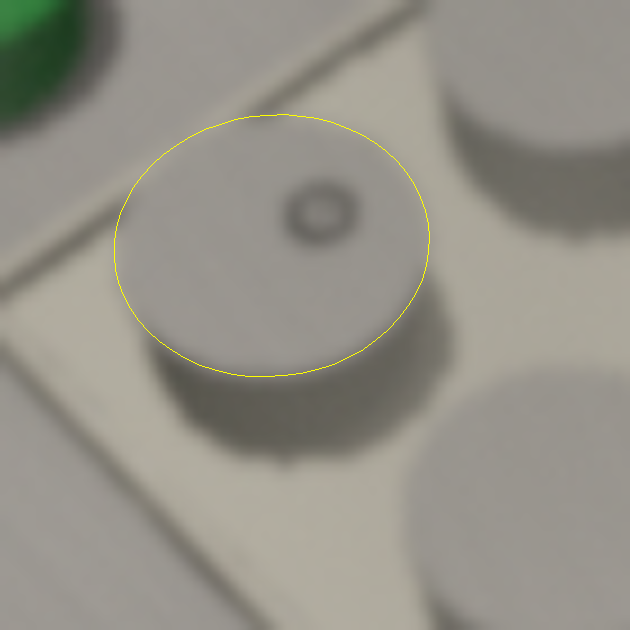

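View pics/b8t.png

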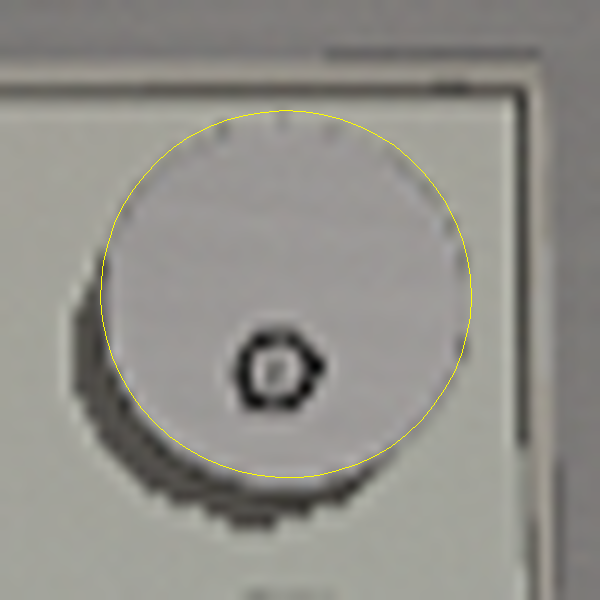

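The presser stands in the pot on its axis, handle top at crop (355,288) as expected. The ring is clear on the tin, at crop (321,213) in the scene view and (278,370) in the top view. Measuring the dot and refining the probe.

Run:
```python
from look import *
a=snapshot('scene');b=snapshot('top')
def f(p,x,y,u0,v0,s,z): return onz(p,(x+.5)/s-.5+u0,(y+.5)/s-.5+v0,z)[:2].round(4)
print('spot',f(a,321,214,210,200,9,.053),f(b,278,370,285,160,12,.053))
G=(0,255,0);R=(0,0,255);D=(.479,.307)
ds=[(D,.012,.175,R),(D,.018,.083,G),(D,.018,.075,G),(D,.012,.083,R)]
overlay(a,ds,350,240,90,100,6,'a9.png');overlay(b,ds,140,210,60,60,10,'b9.png')
```

```text
spot [ 0.6096 -0.0801] [ 0.6078 -0.0799]
```

View pics/a9.png

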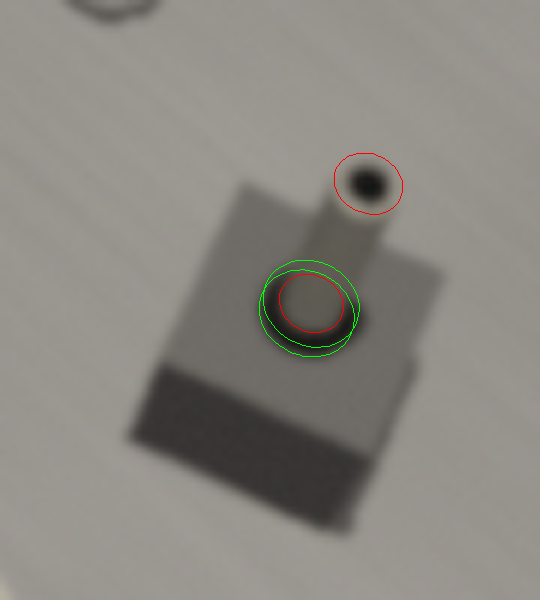

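View pics/b9.png

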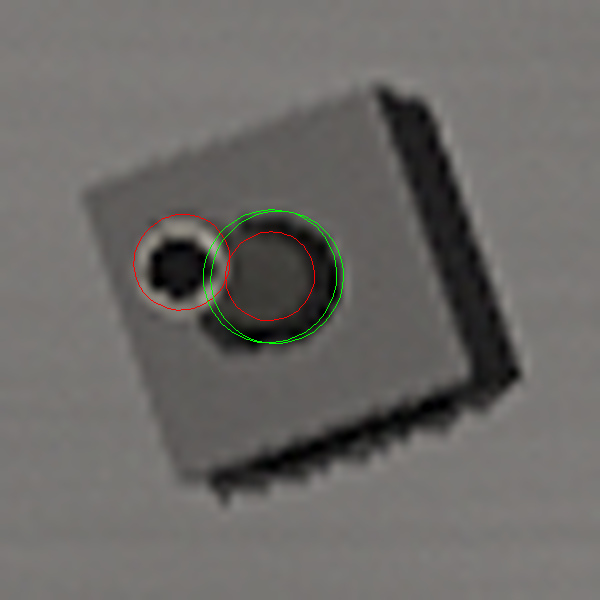

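The dot is at (0.609, -0.080), 17 mm from the lid's centre (stated 16 mm). The probe is at (0.480, 0.307). Moving there.

Request:
{"op": "servo_tool", "data": {"offset": [[0, 2, 0], [0, 5, 0], [0, 8, 0], [0, 11, 0], [0.5, 14, 0], [0.5, 17, 0], [0.5, 20, 0], [1, 23, 0], [1, 26, 0], [1, 29, 0]], "twist": [0, 0, 0, 0, 0, 0, 0, 0, 0, 0], "jaw": [0.8, 0.8, 0.8, 0.8, 0.8, 0.8, 0.8, 0.8, 0.8, 0.8]}}

```text
time_s: 10.43
tcp_pos: [0.4657, 0.0111, 0.2992]
orientation: [2.591, -1.775, -0.003]
wrist_force: [1.0, -0.1, -0.4]
width: 0.0826
```

Request:
{"op": "servo_tool", "data": {"offset": [[0, 3, 0], [0, 6, 0], [0.2, 9, 0], [0.4, 12, 0], [0.6, 15, 0], [0.8, 18, 0], [1, 21, 0], [1.2, 24, 0], [1.3, 26, 0], [1.3, 27, 0]], "twist": [0, 0, 0, 0, 0, 0, 0, 0, 0, 0], "jaw": [0.8, 0.8, 0.8, 0.8, 0.8, 0.8, 0.8, 0.8, 0.8, 0.8]}}

```text
time_s: 11.27
tcp_pos: [0.4783, 0.2826, 0.299]
orientation: [2.594, -1.77, -0.004]
wrist_force: [-0.7, -0.3, 0.1]
width: 0.0826
```

Request:
{"op": "servo_tool", "data": {"offset": [[0, 0, 0], [0, 0, 0], [0, 0, 0]], "twist": [0, 0, 0], "jaw": [0.8, 0.8, 0.8]}}

```text
time_s: 11.52
tcp_pos: [0.4797, 0.2779, 0.3001]
orientation: [2.589, -1.777, 0.001]
wrist_force: [0.2, -0.3, -0.9]
width: 0.0828
```

```bash
python3 -c "
from look import *
s=get_state();print(s['tcp_pos'],s['joint_positions'])"
```

```text
[0.4797456  0.27785734 0.3000905 ] [-0.25005398  0.32543454 -0.4936927   1.6306031   0.16241645  1.22788892
 -1.97967618]
```

Request:
{"op": "servo_tool", "data": {"offset": [[0, 1.5, -1], [0, 2.9, -3], [0, 2.9, -6], [0, 2.9, -9], [0, 2.9, -9.5], [0, 2.9, -9.5], [0, 2.9, -9.5]], "twist": [0, 0, 0, 0, 0, 0, 0], "jaw": [0.8, 0.8, 0.8, 0.8, 0.8, 0.8, 0.8]}}

```text
time_s: 12.1
tcp_pos: [0.4802, 0.308, 0.2068]
orientation: [-2.59, 1.777, -0.001]
wrist_force: [0.0, -0.0, 1.0]
width: 0.0827
```

Run:
```python
from look import *
a=shot('scene','a10.png');s=get_state();print(s['tcp_pos'],s['width'])
t=s['tcp_pos']
overlay(a,[(t,.012,.175,(0,0,255))],330,180,120,140,5,'a10c.png')
```

```text
[0.4805076  0.30865859 0.20752474] 0.08289435245475937
```

View pics/a10c.png

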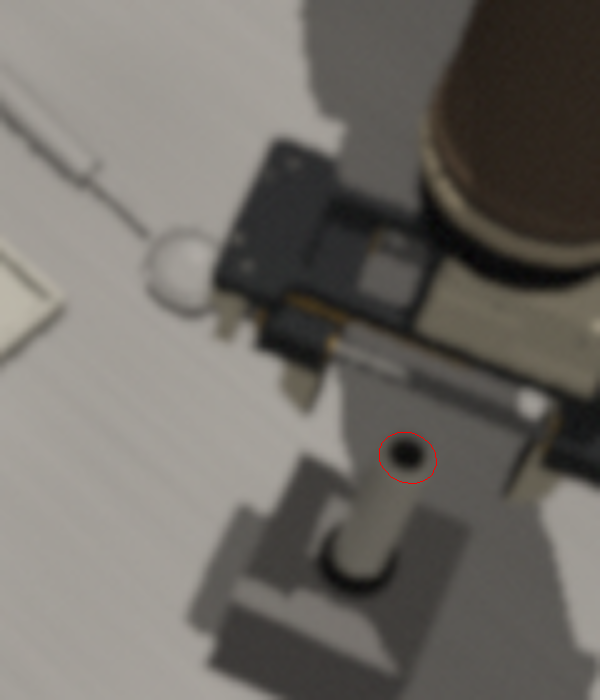

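The probe top sits on the expected circle (407,456), between the open fingers. Descending and closing.

Request:
{"op": "servo_tool", "data": {"offset": [[0, 0, -2], [0, 0, -4], [0, 0, -6], [0, 0, -6.2], [0, 0, -6.2], [0, 0, -6.2], [0, 0, -6.2], [0, 0, -6.2], [0, 0, -6.2], [0, 0, -6.2]], "twist": [0, 0, 0, 0, 0, 0, 0, 0, 0, 0], "jaw": [0.8, 0.8, 0.6, 0.4, 0.1, -0.1, -0.2, -0.3, -0.4, -0.5]}}

```text
time_s: 12.98
tcp_pos: [0.4797, 0.309, 0.1443]
orientation: [-2.591, 1.775, -0.001]
wrist_force: [0.2, 0.1, -0.7]
width: 0.0339
```

Request:
{"op": "servo_tool", "data": {"offset": [[0, 0, 0], [0, 0, 0], [0, 0, 0], [0, 0, 0], [0, 0, 0], [0, 0, 0], [0, 0, 0]], "twist": [0, 0, 0, 0, 0, 0, 0], "jaw": [-0.6, -0.8, -1, -1, -1, -1, -1]}}

```text
time_s: 13.57
tcp_pos: [0.4796, 0.3088, 0.1438]
orientation: [-2.592, 1.775, -0.0]
wrist_force: [-0.5, -0.4, 4.2]
width: 0.0236
```

```bash
python3 -c "
from look import *
s=get_state();print(s['tcp_pos'],s['width'],s['wrist_force'],s['time_s'])"
```

```text
[0.47955407 0.30884404 0.14380791] 0.023585749428420424 [-0.52960742 -0.39805236  4.1648067 ] 13.5667
```

Request:
{"op": "servo_tool", "data": {"offset": [[0, 0, 0.5], [0, 0, 1.5], [0, 0, 3], [0, 0, 5], [0, 0, 7], [0, 0, 9], [0, 0, 11], [0, 0, 12], [0, 0, 12], [0, 0, 12]], "twist": [0, 0, 0, 0, 0, 0, 0, 0, 0, 0], "jaw": [-1, -1, -1, -1, -1, -1, -1, -1, -1, -1]}}

```text
time_s: 14.4
tcp_pos: [0.4795, 0.3087, 0.2637]
orientation: [-2.591, 1.775, -0.001]
wrist_force: [0.2, 0.0, -2.0]
width: 0.0232
```

Run:
```python
from look import *
a=shot('scene','a11.png');s=get_state();print(s['tcp_pos'],s['width'],s['wrist_force'])
t=s['tcp_pos'];zo=t[2]-.0688;G=(0,255,0);R=(0,0,255)
overlay(a,[(t,.018,zo,G),(t,.018,zo+.008,G),(t,.004,zo-.06,R),(t,.0055,zo-.04,R)],330,160,120,140,5,'a11c.png')
```

```text
[0.47912813 0.30836609 0.26279969] 0.023349571648885934 [-0.08263046  0.72490532 -1.34437665]
```

View pics/a11c.png

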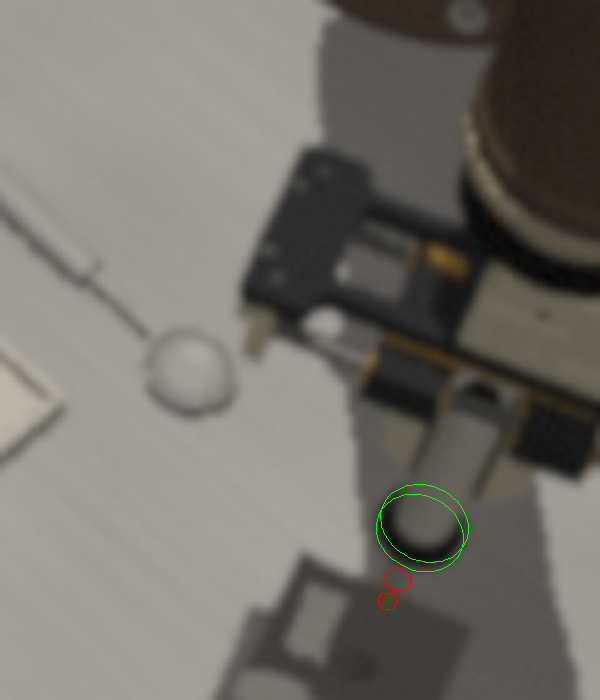

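The probe is out of the dock and upright, with the collar at the predicted circle (422,528). Carrying it to above the dot.

Request:
{"op": "servo_tool", "data": {"offset": [[0.5, -2, 0], [1.5, -5, 0], [2.5, -8, 0], [3.5, -11, 0], [4.5, -14, 0], [5.5, -17, 0], [6.5, -20, 0], [7.5, -23, 0], [8.5, -26, 0], [9.5, -29, 0]], "twist": [0, 0, 0, 0, 0, 0, 0, 0, 0, 0], "jaw": [-1, -1, -1, -1, -1, -1, -1, -1, -1, -1]}}

```text
time_s: 15.28
tcp_pos: [0.574, 0.017, 0.262]
orientation: [2.591, -1.774, -0.003]
wrist_force: [0.5, -0.2, -0.5]
width: 0.0238
```

Request:
{"op": "servo_tool", "data": {"offset": [[1, -3, 0], [2, -5.5, 0], [3, -8, 0], [3.4, -9.3, 0], [3.5, -9.8, 0], [3.5, -9.8, 0], [3.5, -9.8, 0], [3.5, -9.8, 0]], "twist": [0, 0, 0, 0, 0, 0, 0, 0], "jaw": [-1, -1, -1, -1, -1, -1, -1, -1]}}

```text
time_s: 15.95
tcp_pos: [0.609, -0.0768, 0.2636]
orientation: [-2.594, 1.771, 0.001]
wrist_force: [0.2, -0.1, -0.1]
width: 0.0236
```

Run:
```python
from look import *
s=get_state();print(s['tcp_pos'],s['width'],s['wrist_force'],s['orientation'])
```

```text
[ 0.60904136 -0.07679225  0.26360283] 0.02358680461121477 [ 0.20122789 -0.07988686 -0.14604965] [-2.59376214e+00  1.77131844e+00  1.46609023e-03]
```

Request:
{"op": "servo_tool", "data": {"offset": [[0, -0.3, -1.5], [0, -0.3, -3.5], [0, -0.3, -5.5], [0, -0.3, -6.7], [0, -0.3, -6.7], [0, -0.3, -6.7], [0, -0.3, -6.7]], "twist": [0, 0, 0, 0, 0, 0, 0], "jaw": [-1, -1, -1, -1, -1, -1, -1]}}

```text
time_s: 16.53
tcp_pos: [0.6101, -0.0816, 0.1979]
orientation: [-2.592, 1.774, -0.002]
wrist_force: [0.4, -0.1, -1.1]
width: 0.0234
```

Run:
```python
from look import *
a=shot('scene','a12.png');b=shot('top','b12.png');s=get_state();print(s['tcp_pos'],s['width'],s['wrist_force'])
t=s['tcp_pos'];zo=t[2]-.0688;G=(0,255,0);R=(0,0,255)
overlay(a,[(t,.018,zo,G),(t,.004,zo-.06,R),(t,.0055,zo-.04,R),((.609,-.080),.010,.053,(255,0,0)),((.626,-.082),.0435,.053,(0,255,255))],205,150,80,100,7,'a12c.png')
```

```text
[ 0.61025932 -0.0819518   0.19805093] 0.023480155503837374 [ 0.12577174 -0.38859953 -1.20092958]
```

View pics/a12c.png

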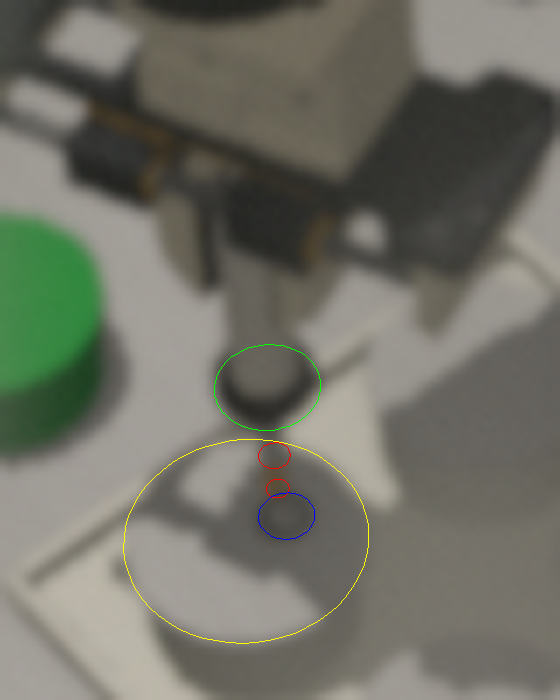

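View pics/b12.png

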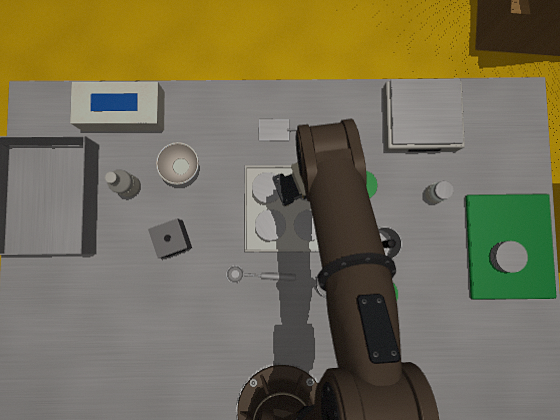

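Run:
```python
import cv2,numpy as np
im=cv2.imread('pics/a12.png')[195:240,220:275]
im=cv2.resize(im,None,fx=12,fy=12,interpolation=cv2.INTER_CUBIC).astype(float)
cv2.imwrite('pics/a13.png',np.clip((im-50)*2.0,0,255))
```

```text
[ WARN:0@0.068] global loadsave.cpp:1063 imwrite_ Unsupported depth image for selected encoder is fallbacked to CV_8U.
```

View pics/a13.png

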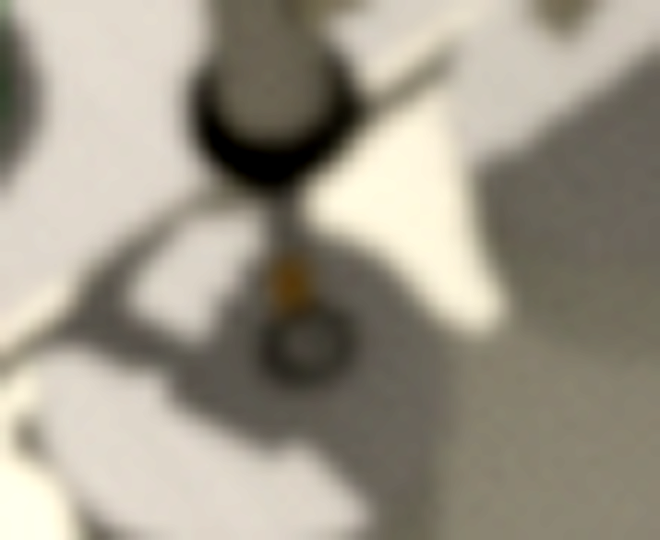

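The tip (crop 295,303) matches its predicted place, and the ring (305,343) matches the measured dot. Descending in small steps.

Request:
{"op": "servo_tool", "data": {"offset": [[-0.1, 0.1, -0.5], [-0.1, 0.1, -1], [-0.1, 0.1, -1.2], [-0.1, 0.1, -1.2], [-0.1, 0.1, -1.2], [-0.1, 0.1, -1.2]], "twist": [0, 0, 0, 0, 0, 0], "jaw": [-1, -1, -1, -1, -1, -1]}}

```text
time_s: 17.13
tcp_pos: [0.6085, -0.0812, 0.1847]
orientation: [-2.592, 1.775, -0.0]
wrist_force: [-0.1, -0.1, -1.6]
width: 0.0234
```

Request:
{"op": "servo_tool", "data": {"offset": [[0, 0, 0], [0, 0, 0], [0, 0, 0]], "twist": [0, 0, 0], "jaw": [-1, -1, -1]}}

```text
time_s: 17.38
tcp_pos: [0.6086, -0.0813, 0.1848]
orientation: [-2.592, 1.775, -0.0]
wrist_force: [0.6, 0.9, -1.7]
width: 0.0232
```

Run:
```python
from look import *
a=shot('scene','a14.png')
for i in range(4): s=get_state();print(s['tcp_pos'],s['wrist_force']); snapshot('scene')
t=s['tcp_pos'];print('tip',proj(a,[t[0],t[1],t[2]-.1288]),'spot',proj(a,[.609,-.080,.053]))
im=cv2.resize(a['pixels'][195:240,220:275],None,fx=12,fy=12,interpolation=cv2.INTER_CUBIC).astype(float)
cv2.imwrite('pics/a14c.png',np.clip((im-50)*2.0,0,255).astype(np.uint8))
```

```text
[ 0.60853741 -0.08122104  0.18475712] [-0.52572252  0.31809755 -1.66507513]
[ 0.60850593 -0.08125269  0.18473532] [-0.51726224  0.37473424 -1.02570052]
[ 0.6084951  -0.08125115  0.1847057 ] [-0.0888593   0.71593772 -2.07072832]
[ 0.60845752 -0.08123488  0.18467314] [-0.06272653 -0.15362696 -0.31873477]
tip [[245.24391574 222.14818843]] spot [[245.457933  223.2250521]]
```

View pics/a14c.png

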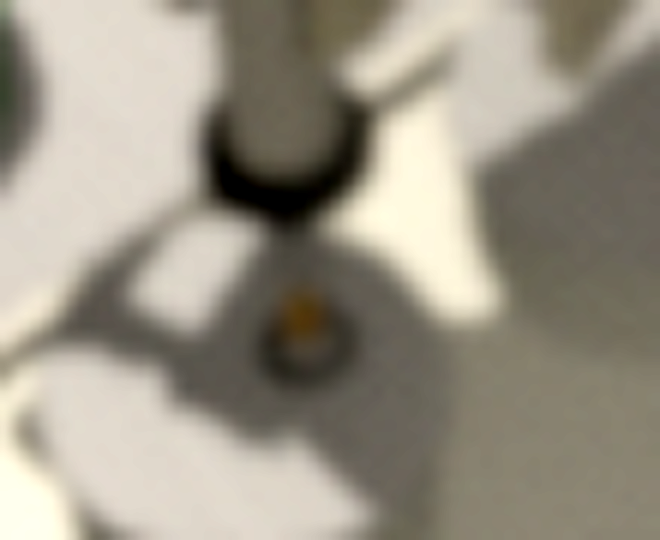

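Request:
{"op": "servo_tool", "data": {"offset": [[0, 0.1, -0.2], [0, 0.1, -0.4], [0, 0.1, -0.6], [0, 0.1, -0.6], [0, 0.1, -0.6], [0, 0.1, -0.6]], "twist": [0, 0, 0, 0, 0, 0], "jaw": [-1, -1, -1, -1, -1, -1]}}

```text
time_s: 18.13
tcp_pos: [0.6086, -0.0801, 0.1788]
orientation: [-2.592, 1.775, -0.0]
wrist_force: [0.5, -0.1, -0.1]
width: 0.0234
```

Run:
```python
from look import *
F=[]
for i in range(10): s=get_state();F.append(s['wrist_force'][2]); snapshot('scene')
print(s['tcp_pos'],np.mean(F),np.std(F))
```

```text
[ 0.60852253 -0.08017007  0.17870534] 0.15184824332396954 0.5375339961282979
```

Force rose about 1.4 N, which is roughly 3 mm of push and agrees with the geometry. Another 3 mm.

Request:
{"op": "servo_tool", "data": {"offset": [[0, 0, -0.1], [0, 0, -0.2], [0, 0, -0.3], [0, 0, -0.3], [0, 0, -0.3], [0, 0, -0.3], [0, 0, -0.3]], "twist": [0, 0, 0, 0, 0, 0, 0], "jaw": [-1, -1, -1, -1, -1, -1, -1]}}

```text
time_s: 19.22
tcp_pos: [0.6085, -0.0802, 0.1757]
orientation: [-2.592, 1.775, -0.0]
wrist_force: [0.6, 0.6, 1.5]
width: 0.0235
```

Run:
```python
from look import *
F=[]
for i in range(12): s=get_state();F.append(s['wrist_force'][2]); a=snapshot('scene')
print(s['tcp_pos'],s['orientation'],s['width'],np.mean(F),np.std(F),s['time_s'])
cv2.imwrite('pics/a15.png',a['pixels'])
im=cv2.resize(a['pixels'][195:240,220:275],None,fx=12,fy=12,interpolation=cv2.INTER_CUBIC).astype(float)
cv2.imwrite('pics/a15c.png',np.clip((im-50)*2.0,0,255).astype(np.uint8))
```

```text
[ 0.60851035 -0.0802226   0.17568923] [-2.59192392e+00  1.77522510e+00 -1.71436446e-04] 0.023759585624682278 1.1342544307734286 0.4392414112997814 19.7667
```

View pics/a15c.png

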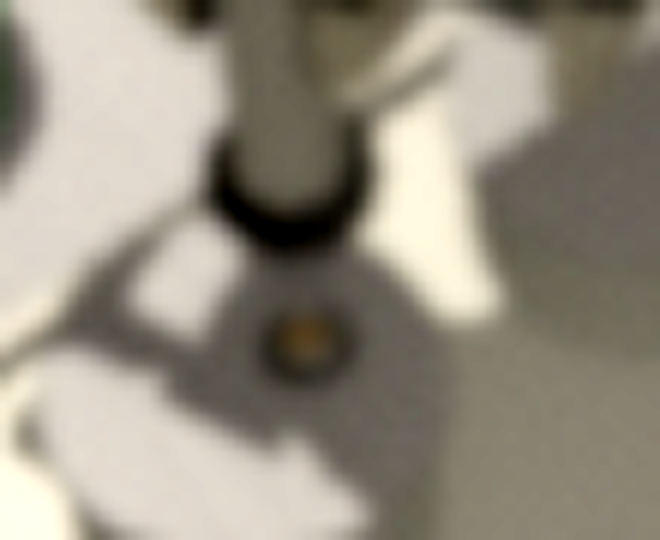

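View pics/a15.png

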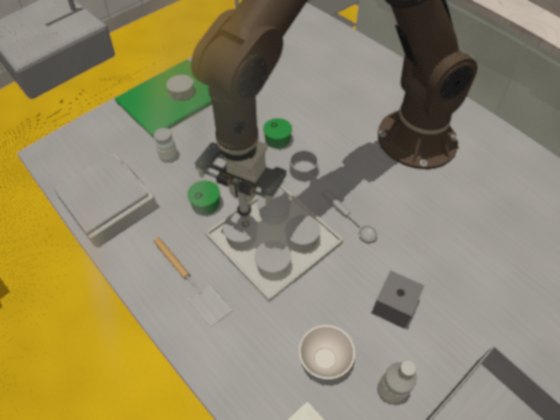

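The tip sits in the middle of the ring (crop 305,340). The force is about 2.4 N above the free-hanging level, which is roughly 6 mm of push. Handing in.

```bash
python3 -c "
from workcell import *
print(sign_off())"
```

```text
the job is handed in; nothing more can be done
None
```

I handed the job in at about 20 s with the presser in the pot and the probe held on the dot; no verdict was reported.

- **Presser:** I lifted it off the tin, set it down on the pot floor (touch felt at about 7 N) and let go. Right afterwards, the picture showed it upright on the pot's axis. In the last pictures the arm hid the pot, so I could not check it again.
- **Probe:** I took it from the dock and lowered it upright onto the dot. The last picture shows the brass tip in the middle of the ring.
- **Push:** Geometry gives about 6 mm of the 12 mm travel. The wrist force rose about 2.4 N above the free-hanging level, which matches 6 mm. That level is itself uncertain, because readings vary by about 0.5 N.
- **Tin and bystanders:** I saw no sign that the tin, the other tins or anything else had moved, but I did not re-measure them at the end.

No check failed. The two cameras disagreed by about 2 mm on the dot's position, and I aimed between them.

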